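# Zero the digital square at the hook line of the mug shelf

## Robot

A 6-joint arm with a two-finger parallel gripper is mounted at the origin on the work surface. World frame = base frame: x ahead of the robot, y to its left, z up, the work surface at z = 0. Lengths are in m, angles in rad, forces in N, time in s.
With the tool pointing down it reaches from about 0.15 to 0.775 m from the base axis. Payload 6.1 kg.
Tool frame: the origin (TCP) lies on the centre line of the jaws, within the pads' length; the fingertips stand ahead of it and the grasp point (between the pads) is the TCP (nose_length is the z of the fingertips in the tool frame, in m); z points along the fingers, y is the line along which they close (so a half turn about z gives the same grasp; the last joint's range is limited). The gripper opens to 85 mm and grips with 20 to 120 N. Pads are 22 mm wide; open, the fingers measure 114 mm over their backs; the gripper's body (76 mm by 85 mm) begins 54 mm behind the grasp point. The pads swing forward as they close: fully open they stand 13 mm farther back than shut.
Start: joints at [-1.308, 0.126, -0.04, 1.405, 0, 1.571], TCP at [0.136, -0.507, 0.25] pointing down, gripper open.
Joint ranges: [-2.72, 2.72], [-0.95, 1.95], [-1.27, 1.35], [-1.78, 2.02], [-1.46, 1.47], [-3.14, 3.14]. Speed limits (rad/s): [2.39, 2.39, 3.01, 3.14, 3.14, 3.14].

## Interface

Orientations are given as a rotation vector (axis times angle).
In Python, from station import * gives the robot as it stands. The module is installed in compiled form; this text tells all that it offers.
- The arm moves only by the shell command python3 -m creep 'ROWS' [OPENING] [FORCE]. ROWS is a JSON object of lists of equal length, an entry for each row: "delta_pos": the shift along the tool's x, y, z in cm, a list of three; "twist": the turn, a rotation vector about the tool's x, y, z in rad, a list of three. In form: {"delta_pos": [[x, y, z], ...], "twist": [[ax, ay, az], ...]}. A call has 1 to 5 rows; each row shifts and turns the commanded pose from where the row before left it, along the tool's axes as they then stand; what a row does not reach is not made up. A row lasts 1/12 s, in which the tool goes at most 41.7 mm and 7.16 degrees, less where a joint would pass 70% of its speed; a pose out of reach is approached as far as the arm can. A call with a gripper value outside its range is refused whole. OPENING is the opening, from 0 (shut) to 1 (fully open), set as the call begins (- or left out, the last holds). The fingers move at their own pace and stop on an object; FORCE is the grip in N (left out, the last holds). Time passes only in rows, so rows that do not move let the fingers close. It gives the time, the measured TCP pose, the force, the opening and the grip force at its end, in the units of the state.
- observe(): the state, without advancing time (a new reading comes with each control period).
- camera(name): name is "scene" or "top" or "wrist"; returns a dict with "img" (420x560x3 uint8, red, green, blue), "fx", "fy", "cx", "cy" (pixels), "extrinsics" (4x4, takes a point from world to camera coordinates); the wrist camera has in their place "hand_eye" (4x4, takes a point from camera to tool coordinates, whose origin is the TCP and whose axes are the flange's). Camera axes: x right, y down, z forward; pixel columns grow to the right and rows downward; lengths in m; the calibration is good to about 2 mm. A picture is of the moment at which its call begins: read the wrist's pose just before it. There is no depth.
- hand_in(): hands the job in; it is judged then, once.
Trained networks look in a picture, given as the dict that the camera call returned (one of the last four; its "shot" number tells which), for a name from the list of things; names that differ only in an ending like _2 or _b are one class to them, and where a whole thing is asked for, a point or a joint stands for the part that bears it (a point fixed in the world has none). Each returns a list of dicts, best first, with "score" (0 to 1); they miss things now and then, are a little off and sometimes report something else, mostly with a low value. They report only what shows in the picture. A call takes as long as a camera call. They do not tell look-alikes from the thing itself.
- look_for(picture, thing): "xyz" ([x, y, z] in m, in world coordinates, good to about 4 mm: the middle of the surface that is visible of it).
- silhouettes(picture, thing): "pixels" (420x560 bool, what is visible of it).
The state is a dict: "clock": time; "joint_positions": joint angles; "qvel": joint speeds; "joint_efforts": joint torques, N m; "tcp_pos": TCP position; "ee_rot": TCP orientation; "contact_force": force on the tool from outside, world axes, zero at the start; "ft_torque": the same for the moment, N m; "opening": finger opening in m; "gripper_force": force on a finger pad.
Only numpy, scipy, OpenCV 4.12 (cv2) and the standard library are available. Lean on these libraries where they do the work, as an engineer would, in place of code of your own. Each camera call takes 0.05 s, during which the arm holds its last target. There are 200 camera calls.

## Task

A new mug hook is to be fitted to the shelf board, and its place is marked by the red line. Get the digital square out from under the little riser shelf and lay it in place: stock standing on the table, its inner face flush along its whole length against the board's front edge, and blade lying over the board under the hanging mugs so that it hides the red line. Let go of it, then press the red zero button on it fully down and release it, leaving the square flush, and leave the mugs, bowl, tin, stopper and jar alone.

Things in the scene. Friction and masses are not known exactly. Their poses are not given: they have to be found in the camera images.
- board: White laminated shelf board lying fixed on the table, 220 (x) x 400 (y) x 18 mm. Origin: centre of its underside. Its front edge is the upright face at its own x = -110 mm, towards the robot
- rack: Steel mug rail fixed on the board; same origin and axes as the board. Posts 12 mm thick at (75, +-190) mm, bar at 280 mm height, four hooks towards -x. Four enamel mugs hang from them, lying cylinders 74 mm in diameter and length, axis along y, centred at x = 6, y = -132, -44, 44, 132 mm, 180 to 257 mm above the table: a gripper pointing down cannot work below them, the blade fits there easily
- line: Red line drawn on the board's top, 3 mm wide, square to the front edge, from the edge 130 mm inwards. Origin: its end at the front edge, 18 mm above the table; x runs along the line away from the edge
- line_near (a point): Point of the red line 5 mm in from the board's front edge
- line_far (a point): Point of the red line 125 mm in from the board's front edge
- square: Loose digital try square, 0.25 to 0.45 kg. Origin: centre of the stock's underside; x along the blade, z up. Blue stock 32 (x) x 100 (y) x 28 mm high, inner face at x = +16 mm. Aluminium blade from x = 16 to 156 mm, 30 mm wide, 5 mm thick, underside at z = 19 mm (1 mm above the board). Black readout head on top, 28 (x) x 34 (y) mm, z = 28 to 58 mm: the grip
- face_l (a point): On the square's inner stock face, at its +y end (own x 16, y 50, z 9 mm)
- face_r (a point): On the square's inner stock face, at its -y end (own x 16, y -50, z 9 mm)
- button_top (a point): Middle of the top of the red zero button, 20 mm in diameter, on the readout head; 66.5 mm above the stock's underside when released; it is pressed straight down
- zero_button (a joint): Travel of the button, m: 0 released, 0.005 fully down; its spring needs about 1.5 N to start and 4 N fully down
- riser: Fixed little wooden bench, 150 (x) x 200 (y) x 92 mm high, open to front and back: a 12 mm top over an 80 mm high space between two 12 mm side walls (at own y = +-94 mm). Origin: centre of its footprint; its front is its -x side, out of which 105 to 130 mm of the blade stick at the start; stock and head stand under the top. Three pots to 160 mm height on the rear half of the top
- kettle: Fixed electric kettle, 150 mm in diameter, 215 mm high, with a handle to 110 mm at its own +x side. Origin: centre of its underside. Kettle and riser stand one left, one right of the board
- bowl: Blue ceramic bowl on the board, 100 mm in diameter, 50 mm high. Origin: centre of its underside
- tin: Steel tea tin with screw lid on the board, 72 mm in diameter, 100 mm high. Origin: centre of its underside
- stopper: Green glass carafe stopper on the board, 34 mm in diameter, 50 mm high. Origin: centre of its underside
- jar: Amber jar on the table, 58 mm in diameter, 70 mm high. Origin: centre of its underside
- mug0 (a joint): Swing of the hanging mug at the board's own y = -132 mm about its hook, rad; 0 hanging straight
- mug1 (a joint): Swing of the hanging mug at the board's own y = -44 mm about its hook, rad; 0 hanging straight
- mug2 (a joint): Swing of the hanging mug at the board's own y = 44 mm about its hook, rad; 0 hanging straight
- mug3 (a joint): Swing of the hanging mug at the board's own y = 132 mm about its hook, rad; 0 hanging straight
Not all that is in view belongs to the job. Leave any turquoise or yellow look-alike of the tin alone.

How it is judged:
By the outcome, as a careful person would: the job done as asked, in the order asked, and still so for the second after the job is handed in, with the robot touching nothing.
It also fails if it takes over 67 s, if anything falls off the work surface, if the arm or the gripper's body presses on something with over 40 N, if the wrist force passes 120 N, or if a joint passes its speed limit or range.

## Working session

There is one attempt and no reset: what is moved stays moved. The work goes in short steps, Python scripts to look and compute and a shell command to move; the robot and the scene stay as the last step left them, time stands still between calls to the robot, and variables do not carry over. Pictures are saved under pics/ and viewed, at most 12 in all, crops included, and the job is handed in when it is done.

```bash
mkdir -p pics; cat > h.py <<'E'
from station import *
import numpy as np, cv2
from scipy.spatial.transform import Rotation as R
def save(n,c): cv2.imwrite(f'pics/{n}.png',c['img'][:,:,::-1])
def proj(c,p):
    T=np.array(c['extrinsics']);q=T[:3,:3]@np.array(p)+T[:3,3];return np.array([c['fx']*q[0]/q[2]+c['cx'],c['fy']*q[1]/q[2]+c['cy']])
def ray(c,uv,z):
    T=np.array(c['extrinsics']);Ri=T[:3,:3].T;o=-Ri@T[:3,3];d=Ri@np.array([(uv[0]-c['cx'])/c['fx'],(uv[1]-c['cy'])/c['fy'],1]);return o+d*(z-o[2])/d[2]
def wcam():
    s=observe();c=camera('wrist');W=np.eye(4);W[:3,:3]=R.from_rotvec(s['ee_rot']).as_matrix();W[:3,3]=s['tcp_pos']
    c['extrinsics']=np.linalg.inv(W@np.array(c['hand_eye']));return c
E
python3 - <<'E'
from h import *
s=observe();print({k:np.round(v,3) for k,v in s.items()})
for n in ['scene','top']:
    c=camera(n);save(n,c);print(n,np.round(-np.array(c['extrinsics'])[:3,:3].T@np.array(c['extrinsics'])[:3,3],3))
    for t in ['board','line','line_near','line_far','square','face_l','face_r','button_top','riser','kettle','bowl','tin','stopper','jar','mug0','rack']:
        for d in look_for(c,t)[:2]: print(t,round(d['score'],2),np.round(d['xyz'],3))
E
```

```text
{'clock': np.float64(0.0), 'joint_positions': array([-1.308,  0.126, -0.041,  1.405,  0.   ,  1.571]), 'qvel': array([ 0.002, -0.001,  0.   ,  0.001, -0.002,  0.001]), 'joint_efforts': array([ 1.0000e-03, -4.3591e+01,  3.5292e+01,  1.7000e-02, -0.0000e+00,
       -0.0000e+00]), 'tcp_pos': array([ 0.136, -0.507,  0.25 ]), 'ee_rot': array([-3.113, -0.411,  0.   ]), 'contact_force': array([ 0.479, -0.191, -0.356]), 'ft_torque': array([-0.04 ,  0.001,  0.014]), 'gripper_force': np.float64(0.0), 'opening': np.float64(0.085)}
scene [0.429 0.706 1.3  ]
board 0.96 [0.649 0.042 0.018]
line_far 0.6 [0.662 0.15  0.247]
square 0.74 [0.679 0.124 0.035]
square 0.59 [0.454 0.391 0.028]
face_l 0.96 [0.453 0.384 0.026]
face_l 0.17 [0.66  0.151 0.247]
face_r 0.96 [0.453 0.384 0.026]
face_r 0.17 [0.66  0.151 0.247]
button_top 0.73 [0.454 0.39  0.026]
riser 0.78 [0.586 0.406 0.094]
kettle 0.77 [ 0.597 -0.323  0.137]
bowl 0.55 [0.68  0.122 0.035]
tin 0.85 [ 0.795 -0.28   0.086]
tin 0.68 [ 0.635 -0.108  0.082]
stopper 0.5 [0.734 0.044 0.282]
jar 0.95 [ 0.494 -0.156  0.062]
jar 0.51 [ 0.593 -0.326  0.137]
mug0 0.79 [ 0.65  -0.037  0.247]
mug0 0.59 [0.658 0.052 0.254]
rack 0.71 [ 0.648 -0.124  0.249]
rack 0.7 [0.734 0.046 0.28 ]
top [0.393 0.014 1.615]
board 0.84 [ 0.644 -0.002  0.019]
board 0.29 [ 0.635 -0.12   0.12 ]
line 0.71 [0.644 0.002 0.019]
line 0.6 [ 0.599 -0.342  0.183]
square 0.7 [0.452 0.385 0.024]
square 0.2 [0.666 0.124 0.247]
face_l 0.9 [0.453 0.384 0.02 ]
face_r 0.9 [0.453 0.384 0.02 ]
riser 0.63 [0.586 0.376 0.089]
kettle 0.94 [ 0.594 -0.344  0.18 ]
kettle 0.38 [ 0.643 -0.002  0.02 ]
bowl 0.62 [0.656 0.116 0.043]
tin 0.74 [ 0.788 -0.294  0.1  ]
tin 0.69 [ 0.634 -0.118  0.117]
jar 0.87 [ 0.496 -0.165  0.066]
mug0 0.89 [0.66  0.041 0.248]
mug0 0.82 [ 0.658 -0.043  0.251]
rack 0.73 [ 0.656 -0.043  0.252]
rack 0.67 [ 0.734 -0.004  0.284]
```

View pics/scene.png

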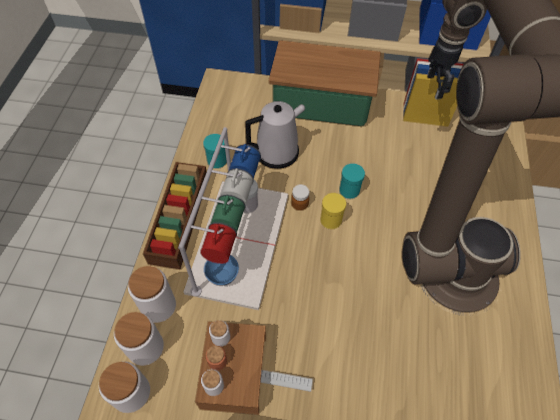

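View pics/top.png

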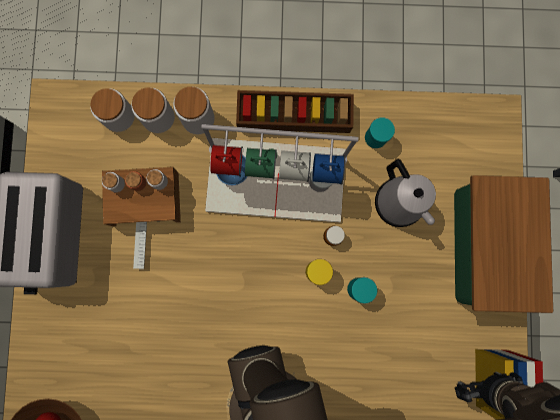

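```bash
for i in 1 2 3; do python3 -m creep '{"delta_pos":[[2.58,-2.81,0],[2.58,-2.81,0],[2.58,-2.81,0],[2.58,-2.81,0],[2.58,-2.81,0]],"twist":[[0,0,0],[0,0,0],[0,0,0],[0,0,0],[0,0,0]]}'; done
python3 - <<'E'
from h import *
c=wcam();save('w1',c);s=observe();print(np.round(s['tcp_pos'],3),np.round(s['ee_rot'],3),np.round(s['joint_positions'],2));print(np.round(c['hand_eye'],3),c['fx'])
for t in ['line','line_near','line_far','board','square']:
    for d in look_for(c,t)[:2]: print(t,round(d['score'],2),np.round(d['xyz'],3))
E
```

```text
clock: 2.12
tcp_pos: [0.2247, -0.3362, 0.2503]
ee_rot: [3.115, 0.41, 0.0]
contact_force: [0.3, -0.4, 0.1]
opening: 0.0854
gripper_force: 0.0
clock: 2.53
tcp_pos: [0.3128, -0.1669, 0.2506]
ee_rot: [3.114, 0.411, 0.001]
contact_force: [1.8, -0.5, -0.1]
opening: 0.0855
gripper_force: 0.0
clock: 2.95
tcp_pos: [0.401, 0.0026, 0.2506]
ee_rot: [3.114, 0.412, 0.002]
contact_force: [1.0, -0.5, 0.2]
opening: 0.0854
gripper_force: 0.0
[0.404 0.007 0.25 ] [-3.11  -0.42  -0.004] [ 0.02 -0.1  -0.27  1.4   0.    2.89]
[[-0.001 -0.95  -0.313  0.081]
 [ 1.    -0.001 -0.001 -0.001]
 [ 0.    -0.313  0.95  -0.123]
 [ 0.     0.     0.     1.   ]] 349.7314424036818
line_near 0.4 [0.556 0.003 0.02 ]
board 0.61 [ 0.566 -0.118  0.02 ]
```

View pics/w1.png

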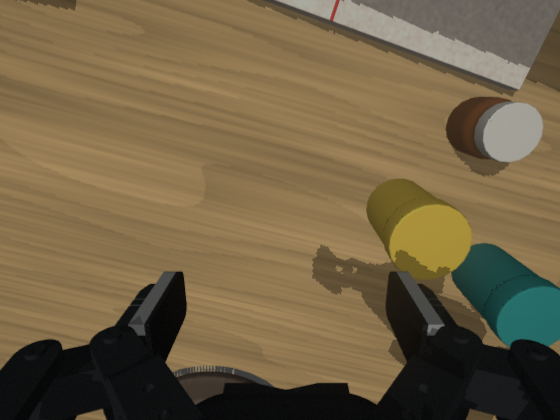

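```bash
python3 -m creep '{"delta_pos":[[2.5,0,0],[2.5,0,0],[1.5,0,0],[0,0,0],[0,0,0]],"twist":[[0,0,0.12],[0,0,0.12],[0,0,0.03],[0,0,0],[0,0,0]]}'
python3 - <<'E'
from h import *
c=wcam();save('w2',c);s=observe();print(np.round(s['tcp_pos'],3),np.round(s['ee_rot'],3),np.round(s['joint_positions'],2))
for t in ['line','line_near','line_far','board']:
    for d in look_for(c,t)[:2]: print(t,round(d['score'],2),np.round(d['xyz'],3))
import pickle;pickle.dump(c,open('w2.pkl','wb'))
a=c['img'].astype(int);m=(a[...,0]>110)&(a[...,1]<90)&(a[...,2]<90)
v,u=np.nonzero(m);P=np.array([ray(c,(x,y),.018) for x,y in zip(u,v)]);k=(abs(P[:,1])<.04)&(P[:,0]>.5);P=P[k];print(len(P),P.min(0),P.max(0),np.polyfit(P[:,0],P[:,1],1))
c=camera('top');a=c['img'].astype(int);m=(a[...,0]>110)&(a[...,1]<90)&(a[...,2]<90)
v,u=np.nonzero(m);P=np.array([ray(c,(x,y),.018) for x,y in zip(u,v)]);k=(abs(P[:,1])<.04)&(P[:,0]>.5)&(P[:,0]<.6);P=P[k];print('top',len(P),P.min(0),P.max(0),np.polyfit(P[:,0],P[:,1],1))
E
```

```text
clock: 3.67
tcp_pos: [0.4642, 0.0013, 0.2501]
ee_rot: [-3.135, -0.0, 0.002]
contact_force: [-0.4, -0.2, 0.6]
opening: 0.0856
gripper_force: 0.0
[0.464 0.002 0.25 ] [-3.135e+00 -1.000e-03  2.000e-03] [-0.    0.01 -0.16  1.4   0.01  3.14]
line 0.63 [ 0.584 -0.     0.028]
line_near 0.66 [ 0.586 -0.     0.019]
line_far 0.76 [ 0.582 -0.001  0.019]
board 0.92 [ 0.588 -0.01   0.02 ]
56 [ 0.54816683 -0.00115538  0.018     ] [0.56694069 0.00168745 0.018     ] [-0.05524497  0.0309859 ]
top 2 [ 0.59552309 -0.00297126  0.018     ] [ 0.59849141 -0.00288855  0.018     ] [ 0.02786701 -0.01956671]
```

View pics/w2.png

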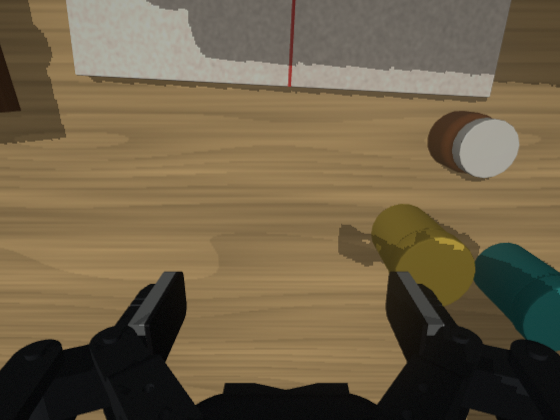

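```bash
python3 - <<'E'
from h import *
import pickle;c=pickle.load(open('w2.pkl','rb'))
for p in [(76,75),(491,97),(290,87),(293,0)]: print(p,np.round(ray(c,p,.018),4))
a,b,l,f=[ray(c,p,.018) for p in [(76,75),(491,97),(290,87),(293,0)]]
print('edge len',np.linalg.norm(a-b),'yaw deg',np.degrees(np.arctan2((a-b)[1],(a-b)[0]))-90, np.degrees(np.arctan2((f-l)[1],(f-l)[0])))
c=camera('top')
for n,z in [('square',.024),('board',.018)]:
    m=silhouettes(c,n)[0]['pixels'].astype(np.uint8);
    r=cv2.minAreaRect(cv2.findNonZero(m));print(n,[np.round(ray(c,q,z)[:2],4) for q in cv2.boxPoints(r)])
E
```

```text
(76, 75) [0.5584 0.2043 0.018 ]
(491, 97) [ 0.5378 -0.1946  0.018 ]
(290, 87) [ 5.473e-01 -2.000e-04  1.800e-02]
(293, 0) [ 0.6211 -0.0027  0.018 ]
edge len 0.39944311136620336 yaw deg -2.955202675491691 -1.9425812605705501
square [array([0.3884, 0.401 ]), array([0.5196, 0.4017]), array([0.5189, 0.3719]), array([0.3877, 0.3715])]
board [array([0.5592, 0.2361]), array([0.8195, 0.2269]), array([ 0.7959, -0.2382]), array([ 0.5353, -0.2202])]
```

```bash
Z='[0,0,0]'; for i in 1 2 3 4 5; do python3 -m creep '{"delta_pos":[[0,0,0],[0,0,0],[0,0,0],[0,0,0],[0,0,0]],"twist":[[0,0,-0.124],[0,0,-0.124],[0,0,-0.124],[0,0,-0.124],[0,0,-0.124]]}' >/dev/null; done
python3 -m creep '{"delta_pos":[[0.4,3.8,0],[0.4,3.8,0],[0.4,3.8,0],[0.4,3.8,0],[0.4,3.8,0]],"twist":[[0,0,-0.04],[0,0,0],[0,0,0],[0,0,0],[0,0,0]]}'
python3 -m creep '{"delta_pos":[[0.4,3.8,0],[0.4,3.8,0],[0.4,3.8,0],[0.4,3.8,0],[0.4,3.8,0]],"twist":[[0,0,0],[0,0,0],[0,0,0],[0,0,0],[0,0,0]]}'
for i in 1 2 3 4 5; do python3 -m creep '{"delta_pos":[[0,0,0],[0,0,0],[0,0,0],[0,0,0],[0,0,0]],"twist":[[0,0,-0.124],[0,0,-0.124],[0,0,-0.124],[0,0,-0.124],[0,0,-0.124]]}' >/dev/null; done
python3 -m creep '{"delta_pos":[[0,0,0],[0,0,0],[0,0,0]],"twist":[[0,0,-0.04],[0,0,0],[0,0,0]]}'
python3 - <<'E'
from h import *
import station
print([n for n in dir(station) if n[0]!='_'])
if hasattr(station,'nose_length'): print(station.nose_length)
c=wcam();save('w3',c);s=observe();print(np.round(s['tcp_pos'],4),np.round(s['ee_rot'],3),np.round(s['joint_positions'],2))
for t in ['square','button_top','face_l','riser']:
    for d in look_for(c,t)[:2]: print(t,round(d['score'],2),np.round(d['xyz'],3))
m=silhouettes(c,'square')
if m:
    r=cv2.minAreaRect(cv2.findNonZero(m[0]['pixels'].astype(np.uint8)));print([np.round(ray(c,q,.024)[:2],4) for q in cv2.boxPoints(r)])
E
```

```text
clock: 6.62
tcp_pos: [0.4451, 0.1946, 0.2517]
ee_rot: [-0.002, 3.141, 0.01]
contact_force: [0.9, -1.0, 0.2]
opening: 0.0857
gripper_force: 0.0
clock: 7.03
tcp_pos: [0.4245, 0.3849, 0.2528]
ee_rot: [-0.004, 3.141, 0.01]
contact_force: [0.3, -0.2, 0.0]
opening: 0.0853
gripper_force: 0.0
clock: 9.37
tcp_pos: [0.4252, 0.383, 0.2527]
ee_rot: [-3.135, 0.002, 0.0]
contact_force: [0.2, 0.2, -0.3]
opening: 0.0855
gripper_force: 0.0
['IKError', 'camera', 'hand_in', 'look_for', 'nose_length', 'observe', 'silhouettes']
0.019
[0.4253 0.3829 0.2527] [-3.135e+00  2.000e-03  0.000e+00] [ 0.73  0.21  0.07  1.42  0.   -2.41]
square 0.7 [0.459 0.387 0.026]
face_l 0.79 [0.458 0.385 0.021]
riser 0.73 [0.539 0.392 0.091]
[array([0.5166, 0.4041]), array([0.5165, 0.3738]), array([0.3834, 0.3727]), array([0.3834, 0.4068])]
```

View pics/w3.png

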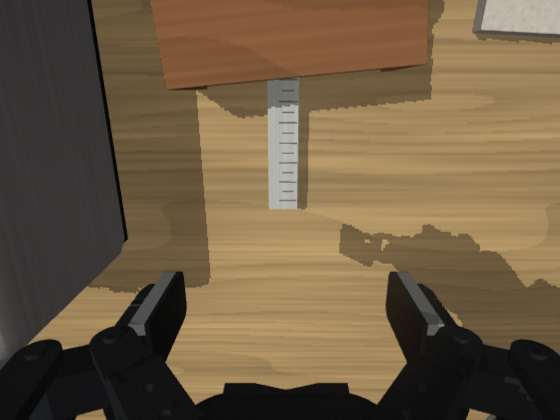

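```bash
python3 -m creep '{"delta_pos":[[0,-0.5,4],[0,0,4],[0,0,4],[0,0,4],[0,0,3]],"twist":[[0,0,0],[0,0,0],[0,0,0],[0,0,0],[0,0,0]]}' >/dev/null
python3 -m creep '{"delta_pos":[[0,0,2.2],[0,0,1.45],[0,0,0],[0,0,0]],"twist":[[0,0,0],[0,0,0],[0,0,0],[0,0,0]]}'
python3 -m creep '{"delta_pos":[[0,0,0],[0,0,0],[0,0,0],[0,0,0],[0,0,0]],"twist":[[0,0,0],[0,0,0],[0,0,0],[0,0,0],[0,0,0]]}' 0 40
python3 -m creep '{"delta_pos":[[0,0,0],[0,0,0],[0,0,0],[0,0,0],[0,0,0]],"twist":[[0,0,0],[0,0,0],[0,0,0],[0,0,0],[0,0,0]]}'
```

```text
clock: 10.42
tcp_pos: [0.4249, 0.3889, 0.0257]
ee_rot: [-3.137, 0.0, 0.002]
contact_force: [-0.1, -0.2, 0.8]
opening: 0.0852
gripper_force: 0.0
clock: 10.83
tcp_pos: [0.4257, 0.3894, 0.027]
ee_rot: [-3.135, 0.0, -0.001]
contact_force: [0.4, -0.7, 0.0]
opening: 0.0287
gripper_force: 39.9
clock: 11.25
tcp_pos: [0.4255, 0.3894, 0.0263]
ee_rot: [-3.135, -0.0, -0.0]
contact_force: [0.4, -0.4, 0.8]
opening: 0.0286
gripper_force: 39.9
```

```bash
python3 -m creep '{"delta_pos":[[-1,0,0],[-1.5,0,0],[-2,0,0],[-2,0,0],[-2,0,0]],"twist":[[0,0,0],[0,0,0],[0,0,0],[0,0,0],[0,0,0]]}'
python3 -m creep '{"delta_pos":[[-2.5,0,0],[-2.5,0,0],[-2.5,0,0],[-2.5,0,0],[-2,0,0]],"twist":[[0,0,0],[0,0,0],[0,0,0],[0,0,0],[0,0,0]]}'
python3 -m creep '{"delta_pos":[[-1.5,0,0],[0,0,0],[0,0,0]],"twist":[[0,0,0],[0,0,0],[0,0,0]]}'
python3 -m creep '{"delta_pos":[[0,0,0],[0,0,0],[0,0,0],[0,0,0],[0,0,0]],"twist":[[0,0,0],[0,0,0],[0,0,0],[0,0,0],[0,0,0]]}' 1
python3 -m creep '{"delta_pos":[[0,0,-2],[0,0,-4],[0,0,-4],[0,0,-4],[0,0,-4]],"twist":[[0,0,0],[0,0,0],[0,0,0],[0,0,0],[0,0,0]]}'
python3 -m creep '{"delta_pos":[[0,0,-2],[0,0,-2],[0,0,0]],"twist":[[0,0,0],[0,0,0],[0,0,0]]}'
python3 - <<'E'
from h import *
c=wcam();save('w4',c);s=observe();print(np.round(s['tcp_pos'],4),np.round(s['joint_positions'],2))
for cc in (c,camera('top')):
  for t in ['square','button_top','face_l','face_r']:
    for d in look_for(cc,t)[:1]: print(t,round(d['score'],2),np.round(d['xyz'],3))
a=c['img'].astype(int);m=(a[...,0]>110)&(a[...,1]<70)&(a[...,2]<70)
n,l,st,ce=cv2.connectedComponentsWithStats(m.astype(np.uint8));i=1+st[1:,4].argmax();print(st[i],ce[i],ray(c,ce[i],.0665))
E
```

```text
clock: 11.67
tcp_pos: [0.3397, 0.3893, 0.0263]
ee_rot: [-3.135, 0.0, -0.002]
contact_force: [3.1, 0.3, 0.6]
opening: 0.0288
gripper_force: 39.8
clock: 12.08
tcp_pos: [0.2188, 0.3888, 0.0263]
ee_rot: [-3.135, -0.001, -0.001]
contact_force: [2.7, -0.4, -0.2]
opening: 0.0288
gripper_force: 39.8
clock: 12.33
tcp_pos: [0.204, 0.389, 0.0263]
ee_rot: [-3.135, -0.004, 0.003]
contact_force: [-3.2, 0.5, 1.1]
opening: 0.0288
gripper_force: 39.9
clock: 12.75
tcp_pos: [0.2059, 0.3892, 0.0261]
ee_rot: [-3.136, 0.001, -0.0]
contact_force: [-0.4, 0.1, 0.4]
opening: 0.0851
gripper_force: 0.0
clock: 13.17
tcp_pos: [0.2054, 0.3876, 0.208]
ee_rot: [-3.136, 0.001, 0.0]
contact_force: [0.1, 1.4, 0.1]
opening: 0.0851
gripper_force: 0.0
clock: 13.42
tcp_pos: [0.2064, 0.3893, 0.2505]
ee_rot: [-3.13, 0.001, -0.005]
contact_force: [-0.8, 0.0, -0.1]
opening: 0.0854
gripper_force: 0.0
[0.2062 0.3888 0.2482] [ 1.08 -0.04 -0.22  1.38  0.   -2.06]
square 0.75 [0.306 0.388 0.025]
button_top 0.89 [0.321 0.385 0.064]
face_l 0.7 [0.305 0.388 0.021]
face_r 0.7 [0.305 0.388 0.021]
square 0.58 [0.659 0.039 0.248]
button_top 0.47 [0.324 0.387 0.068]
face_l 0.71 [0.303 0.384 0.022]
face_r 0.71 [0.303 0.384 0.022]
[279  35  24  26 476] [290.75210084  47.28151261] [0.32032129 0.38851187 0.0665    ]
```

View pics/w4.png

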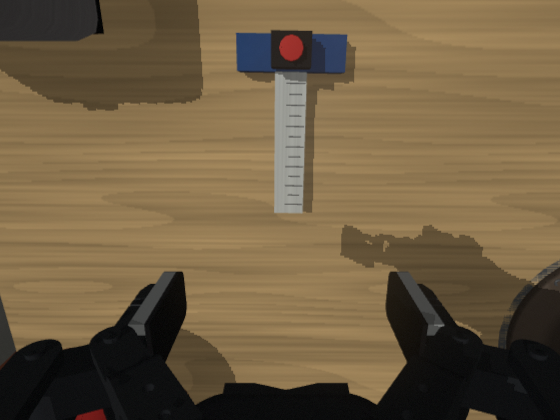

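```bash
python3 - <<'E'
from h import *
c=wcam();a=c['img'].astype(int)
def rect(m,z):
    n,l,st,ce=cv2.connectedComponentsWithStats(m.astype(np.uint8));i=1+st[1:,4].argmax();
    r=cv2.minAreaRect(cv2.findNonZero((l==i).astype(np.uint8)));return np.array([ray(c,q,z)[:2] for q in cv2.boxPoints(r)])
b=(a[...,2]>a[...,0]+35)&(np.arange(420)[:,None]<120)
print(rect(b,.028))
E=[]
for v in range(90,205,5):
    row=a[v,255:330].min(1); k=np.nonzero(row>165)[0]; 
    if len(k): E.append(ray(c,(255+(k[0]+k[-1])/2,v),.024)[:2])
E=np.array(E);print(E[::5],np.degrees(np.polyfit(E[:,0],E[:,1],1)[0]))
E
```

```text
[[0.33599569 0.43721447]
 [0.33592296 0.40285252]
 [0.30473139 0.40330553]
 [0.30478894 0.4387608 ]]Traceback (most recent call last):
  File "<stdin>", line 12, in <module>
IndexError: too many indices for array: array is 1-dimensional, but 2 were indexed
```

```bash
python3 -m creep '{"delta_pos":[[3.8,0,0],[3.8,0,0],[3.8,0,2],[0,0,4],[0,0,4]],"twist":[[0,0,0],[0,0,0],[0,0,0],[0,0,0],[0,0,0]]}'
python3 -m creep '{"delta_pos":[[0,0,4],[0,0,3],[0,0,2],[0,0,0.9],[0,0,0]],"twist":[[0,0,0],[0,0,0],[0,0,0],[0,0,0],[0,0,0]]}'
python3 -m creep '{"delta_pos":[[0,0,0],[0,0,0],[0,0,0],[0,0,0],[0,0,0]],"twist":[[0,0,0],[0,0,0],[0,0,0],[0,0,0],[0,0,0]]}' 0 60
python3 -m creep '{"delta_pos":[[0,0,0],[0,0,0],[0,0,-2],[0,0,-3],[0,0,-3]],"twist":[[0,0,0],[0,0,0],[0,0,0],[0,0,0],[0,0,0]]}'
python3 -m creep '{"delta_pos":[[0,0,-2],[0,0,0],[0,0,0]],"twist":[[0,0,0],[0,0,0],[0,0,0]]}'
python3 - <<'E'
from h import *
c=camera('scene');save('s5',c)
s=observe();print(np.round(s['tcp_pos'],4),np.round(s['ee_rot'],4),np.round(s['joint_positions'],2),s['opening'],s['clock'])
E
```

```text
clock: 14.38
tcp_pos: [0.3209, 0.3892, 0.1464]
ee_rot: [-3.133, 0.004, -0.004]
contact_force: [0.0, -1.0, -0.7]
opening: 0.0851
gripper_force: 0.0
clock: 14.8
tcp_pos: [0.3172, 0.3879, 0.0457]
ee_rot: [-3.139, -0.0, 0.004]
contact_force: [-0.3, -0.2, -0.6]
opening: 0.0852
gripper_force: 0.0
clock: 15.22
tcp_pos: [0.3189, 0.3898, 0.0494]
ee_rot: [-3.134, -0.0, -0.003]
contact_force: [0.7, -0.2, 5.3]
opening: 0.033
gripper_force: 61.3
clock: 15.63
tcp_pos: [0.3174, 0.3877, 0.1278]
ee_rot: [-3.138, -0.0, 0.003]
contact_force: [0.0, 0.9, -2.9]
opening: 0.0327
gripper_force: 60.9
clock: 15.88
tcp_pos: [0.3186, 0.3889, 0.1483]
ee_rot: [-3.134, -0.0, -0.002]
contact_force: [-0.3, 0.1, -4.7]
opening: 0.0332
gripper_force: 61.3
[0.318  0.3882 0.1469] [-3.1358e+00 -2.0000e-04  8.0000e-04] [ 0.88  0.1  -0.3   1.17  0.   -2.26] 0.03284645737224537 15.9333
```

View pics/s5.png

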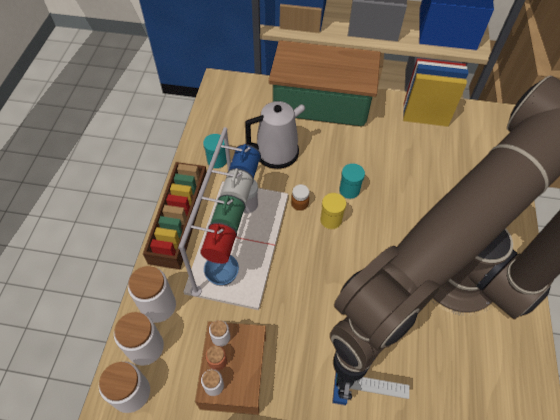

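```bash
python3 -m creep '{"delta_pos":[[0,2,0],[0,3,0],[0,3.5,0],[0,3.5,0],[0,3.5,0]],"twist":[[0,0,0],[0,0,0],[0,0,0],[0,0,0],[0,0,0]]}' >/dev/null
python3 -m creep '{"delta_pos":[[0,3.5,0],[0,3,0],[0,2,0],[0,0.8,0],[0,0,0]],"twist":[[0,0,0],[0,0,0],[0,0,0],[0,0,0],[0,0,0]]}'
for i in 1 2 3 4 5; do python3 -m creep '{"delta_pos":[[0,0,0],[0,0,0],[0,0,0],[0,0,0],[0,0,0]],"twist":[[0,0,0.12],[0,0,0.12],[0,0,0.12],[0,0,0.12],[0,0,0.12]]}' |grep -E "tcp|rot"; done
python3 -m creep '{"delta_pos":[[0,0,0],[0,0,0],[-2,-2,-1],[-2.5,-2.5,-1],[-2.5,-2.5,-1]],"twist":[[0,0,0.12],[0,0,0.07],[0,0,0],[0,0,0],[0,0,0]]}'
python3 -m creep '{"delta_pos":[[-2.5,-2.5,-1],[-2.5,-2.5,-1],[-2,-2,0],[0,0,0],[0,0,0]],"twist":[[0,0,0],[0,0,0],[0,0,0],[0,0,0],[0,0,0]]}'
python3 - <<'E'
from h import *
c=wcam();save('w6',c)
s=observe();r=R.from_rotvec(s['ee_rot']).as_matrix();print(np.round(s['tcp_pos'],4),'tool x dir deg',np.degrees(np.arctan2(r[1,0],r[0,0])),np.round(s['joint_positions'],2),s['opening'],s['clock'])
for t in ['stopper','bowl','tin','line_near','line_far']:
    for d in look_for(c,t)[:2]: print(t,round(d['score'],2),np.round(d['xyz'],3))
E
```

```text
clock: 16.77
tcp_pos: [0.3172, 0.1389, 0.1447]
ee_rot: [-3.136, 0.004, 0.004]
contact_force: [-0.7, 0.2, -4.0]
opening: 0.033
gripper_force: 61.5
tcp_pos: [0.318, 0.1415, 0.1452]
ee_rot: [-2.994, 0.934, 0.006]
tcp_pos: [0.318, 0.1415, 0.1452]
ee_rot: [-2.586, 1.777, 0.008]
tcp_pos: [0.318, 0.1415, 0.1452]
ee_rot: [-1.946, 2.463, 0.009]
tcp_pos: [0.3179, 0.1415, 0.1452]
ee_rot: [-1.132, 2.93, 0.01]
tcp_pos: [0.3179, 0.1415, 0.1452]
ee_rot: [0.215, -3.133, -0.01]
clock: 19.27
tcp_pos: [0.3852, 0.0676, 0.1751]
ee_rot: [-0.07, -3.139, -0.011]
contact_force: [0.2, 1.0, -3.0]
opening: 0.0333
gripper_force: 61.8
clock: 19.68
tcp_pos: [0.4522, -0.0064, 0.1938]
ee_rot: [-0.078, -3.138, -0.011]
contact_force: [-0.7, 0.6, -3.4]
opening: 0.033
gripper_force: 61.9
[ 0.4514 -0.0058  0.1939] tool x dir deg 177.22546299420944 [-0.02 -0.   -0.3   1.28  0.01  0.03] 0.03289235858434462 19.7333
bowl 0.71 [0.698 0.109 0.033]
tin 0.97 [ 0.629 -0.115  0.08 ]
tin 0.64 [ 0.389 -0.117  0.098]
```

View pics/w6.png

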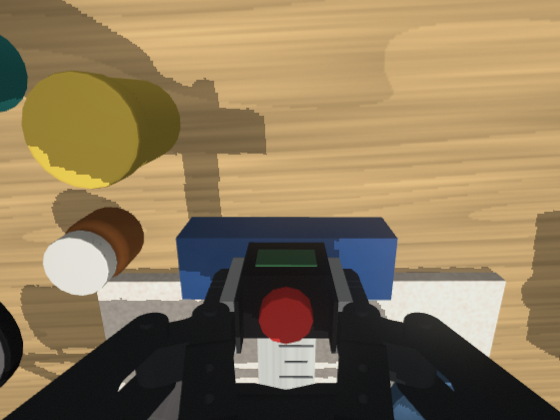

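```bash
python3 -m creep '{"delta_pos":[[0,1.05,2],[0,0,3],[0,0,3],[0,0,2.5],[0,0,2]],"twist":[[0,0,0],[0,0,0],[0,0,0],[0,0,0],[0,0,0]]}'
python3 -m creep '{"delta_pos":[[0,0,1.5],[0,0,0],[0,0,0],[0,0,0]],"twist":[[0,0,0],[0,0,0],[0,0,0],[0,0,0]]}'
python3 - <<'E'
from h import *
s=observe();r=R.from_rotvec(s['ee_rot']).as_matrix();print(np.round(s['tcp_pos'],4),np.round(r,4))
E
```

```text
clock: 20.4
tcp_pos: [0.4506, 0.0056, 0.0686]
ee_rot: [-0.074, -3.139, -0.01]
contact_force: [-0.7, -0.6, -4.3]
opening: 0.033
gripper_force: 62.0
clock: 20.73
tcp_pos: [0.4525, 0.0053, 0.0566]
ee_rot: [0.075, 3.139, 0.01]
contact_force: [-1.3, 1.2, -3.0]
opening: 0.033
gripper_force: 61.8
[0.4525 0.0053 0.0566] [[-0.9989  0.0476  0.0016]
 [ 0.0477  0.9988  0.0064]
 [-0.0013  0.0064 -1.    ]]
```

```bash
python3 -m creep '{"delta_pos":[[-1,0,0.2],[-2,0,0],[-2,0,0],[-1.2,0,0],[-0.6,0,0]],"twist":[[0.012,0,0],[0,0,0],[0,0,0],[0,0,0],[0,0,0]]}'
python3 -m creep '{"delta_pos":[[0,0,0.2],[0,0,0.15],[0,0,0.1],[0,0,0],[0,0,0]],"twist":[[0,0,0],[0,0,0],[0,0,0],[0,0,0],[0,0,0]]}'
python3 - <<'E'
from h import *
c=wcam();save('w7',c)
s=observe();r=R.from_rotvec(s['ee_rot']).as_matrix();print(np.round(s['tcp_pos'],4),np.round(r[:,2],4),'tool x dir deg',np.degrees(np.arctan2(r[1,0],r[0,0])),s['contact_force'])
E
```

```text
clock: 21.15
tcp_pos: [0.5231, 0.0017, 0.0546]
ee_rot: [0.076, 3.137, -0.009]
contact_force: [0.6, -0.2, -3.1]
opening: 0.0332
gripper_force: 62.0
clock: 21.57
tcp_pos: [0.5195, 0.0018, 0.0494]
ee_rot: [0.076, 3.14, -0.009]
contact_force: [-1.0, 1.0, 0.6]
opening: 0.0331
gripper_force: 62.5
[0.5195 0.0018 0.0494] [ 0.     -0.0057 -1.    ] tool x dir deg 177.23862623173983 [-0.59656993  1.58243522  1.53223598]
```

View pics/w7.png

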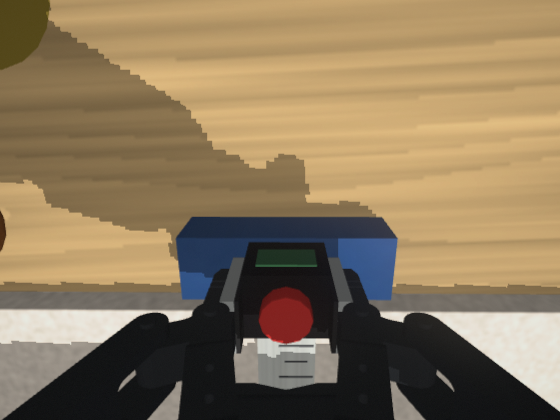

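```bash
python3 -m creep '{"delta_pos":[[-0.6,0,0],[-0.4,0,0],[-0.2,0,0],[0,0,0],[0,0,0]],"twist":[[0,0,0],[0,0,0],[0,0,0],[0,0,0],[0,0,0]]}'
for i in 1 2 3; do python3 -m creep '{"delta_pos":[[-0.1,0,0],[0,0,0]],"twist":[[0,0,0],[0,0,0]]}' |grep -E "tcp|contact"; done
```

```text
clock: 22.03
tcp_pos: [0.531, 0.0011, 0.0494]
ee_rot: [-0.076, -3.139, 0.009]
contact_force: [-3.2, -0.3, 5.2]
opening: 0.0329
gripper_force: 63.2
tcp_pos: [0.5313, 0.0011, 0.0494]
contact_force: [-6.6, 0.2, 8.2]
tcp_pos: [0.5324, 0.001, 0.0494]
contact_force: [-6.6, -0.3, 6.8]
tcp_pos: [0.533, 0.001, 0.0494]
contact_force: [-7.4, 1.0, 8.4]
```

```bash
for i in 1 2 3; do python3 -m creep '{"delta_pos":[[-0.1,0,0],[0,0,0]],"twist":[[0,0,0],[0,0,0]]}' |grep -E "tcp|rot|contact"; done
python3 - <<'E'
from h import *
for i in range(2):
    s=observe();r=R.from_rotvec(s['ee_rot']).as_matrix();print(np.round(s['tcp_pos'],4),np.degrees(np.arctan2(r[1,0],r[0,0])),s['contact_force'],s['ft_torque'])
E
```

```text
tcp_pos: [0.5331, 0.001, 0.0494]
ee_rot: [-0.076, -3.136, 0.009]
contact_force: [-11.1, 0.7, 11.8]
tcp_pos: [0.5332, 0.001, 0.0495]
ee_rot: [-0.076, -3.134, 0.009]
contact_force: [-14.1, 0.8, 14.8]
tcp_pos: [0.5332, 0.001, 0.0495]
ee_rot: [-0.076, -3.133, 0.009]
contact_force: [-17.6, 1.5, 18.4]
[0.5332 0.001  0.0495] 177.22069398683823 [-17.61017871   1.46354664  18.35598743] [ 0.12767977  3.54492799 -0.16988565]
[0.5332 0.001  0.0495] 177.22069398683823 [-17.61017871   1.46354664  18.35598743] [ 0.12767977  3.54492799 -0.16988565]
```

```bash
python3 -m creep '{"delta_pos":[[0.2,0,0],[0.2,0,0],[0,0,0]],"twist":[[0,0,0],[0,0,0],[0,0,0]]}' | grep contact
python3 -m creep '{"delta_pos":[[0,0,0],[0,0,0],[0,0,0],[0,0,0],[0,0,0]],"twist":[[0,0,0],[0,0,0],[0,0,0],[0,0,0],[0,0,0]]}' 1
python3 -m creep '{"delta_pos":[[0,0,-1],[0,0,-2],[0,0,-4],[0,0,-4],[0,0,-2]],"twist":[[0,0,0],[0,0,0],[0,0,0],[0,0,0],[0,0,0]]}'
python3 -m creep '{"delta_pos":[[4,0,0],[4,0,0],[3,0,0],[0,0,0],[0,0,0]],"twist":[[0,0,0],[0,0,0],[0,0,0],[0,0,0],[0,0,0]]}' 0
python3 - <<'E'
from h import *
c=wcam();save('w8',c);t=camera('top');s=observe();print(np.round(s['tcp_pos'],4),s['opening'])
for cc in (c,t):
  for n in ['button_top','face_l','line_near','line_far']:
    for d in look_for(cc,n)[:1]: print(n,round(d['score'],2),np.round(d['xyz'],3))
o=t['img'][150:240,200:350][:,:,::-1];cv2.imwrite('pics/w8b.png',np.vstack([c['img'][:,:,::-1][:330,:], cv2.resize(o,(560,270),interpolation=cv2.INTER_CUBIC)]))
E
```

```text
contact_force: [-4.8, -0.2, 8.0]
clock: 23.7
tcp_pos: [0.534, 0.001, 0.0488]
ee_rot: [-0.076, -3.14, 0.009]
contact_force: [0.1, 0.7, -0.2]
opening: 0.0854
gripper_force: 0.0
clock: 24.12
tcp_pos: [0.5351, 0.0018, 0.1843]
ee_rot: [0.076, 3.136, -0.009]
contact_force: [0.6, 0.2, 0.8]
opening: 0.0852
gripper_force: 0.0
clock: 24.53
tcp_pos: [0.4233, 0.0071, 0.1801]
ee_rot: [0.075, 3.139, -0.009]
contact_force: [0.9, -0.4, 0.6]
opening: 0.0258
gripper_force: 0.0
[0.425  0.0071 0.1797] 0.009624122014923334
button_top 0.91 [0.532 0.001 0.07 ]
face_l 0.97 [0.526 0.    0.028]
face_l 0.65 [ 0.552 -0.001  0.026]
line_near 0.39 [ 0.594 -0.343  0.182]
line_far 0.41 [ 0.644 -0.001  0.019]
```

View pics/w8b.png

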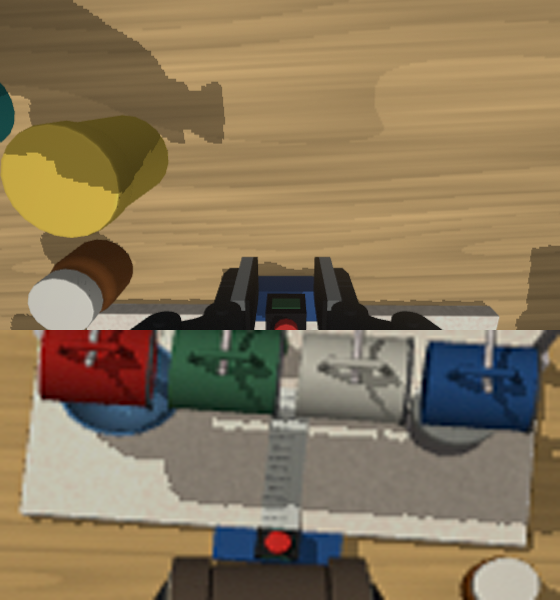

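```bash
python3 -m creep '{"delta_pos":[[-2,0,0],[-2,0,2],[-2,0,3],[0,0,4],[0,0,3]],"twist":[[0,0,0],[0,0,0],[0,0,0],[0,0,0],[0,0,0]]}' 0
python3 -m creep '{"delta_pos":[[0,0,2],[0,0,1],[0,0,0],[0,0,0]],"twist":[[0,0,0],[0,0,0],[0,0,0],[0,0,0]]}'
python3 -m creep '{"delta_pos":[[-0.5,0,0],[-0.4,0,0],[-0.2,0,0],[0,0,0]],"twist":[[0,0,0],[0,0,0],[0,0,0],[0,0,0]]}'|grep -E "tcp|contact"
for i in 1 2 3 4 ; do python3 -m creep '{"delta_pos":[[-0.15,0,0],[0,0,0]],"twist":[[0,0,0],[0,0,0]]}' |grep -E "tcp|contact"; done
```

```text
clock: 25.45
tcp_pos: [0.4844, 0.0034, 0.0565]
ee_rot: [-0.076, -3.14, 0.009]
contact_force: [-1.5, 0.2, -0.7]
opening: -0.0002
gripper_force: 0.0
clock: 25.78
tcp_pos: [0.4841, 0.0033, 0.0293]
ee_rot: [-0.076, -3.14, 0.009]
contact_force: [0.5, -0.0, 0.9]
opening: 0.0
gripper_force: 0.0
tcp_pos: [0.4963, 0.0028, 0.03]
contact_force: [-0.1, 0.3, -0.0]
tcp_pos: [0.4967, 0.0027, 0.0292]
contact_force: [0.4, -0.3, -0.3]
tcp_pos: [0.4979, 0.0026, 0.0289]
contact_force: [0.7, -0.3, 0.0]
tcp_pos: [0.4995, 0.0026, 0.0289]
contact_force: [0.2, 0.5, 0.1]
tcp_pos: [0.501, 0.0025, 0.0289]
contact_force: [0.9, -0.4, -0.7]
```

```bash
for i in 1 2 3 4 5; do python3 -m creep '{"delta_pos":[[-0.15,0,0],[0,0,0]],"twist":[[0,0,0],[0,0,0]]}' |grep -E "tcp|contact"; done
```

```text
tcp_pos: [0.5026, 0.0024, 0.0289]
contact_force: [0.4, 0.5, 0.3]
tcp_pos: [0.504, 0.0024, 0.0289]
contact_force: [-1.1, -0.7, 0.4]
tcp_pos: [0.5046, 0.0023, 0.0286]
contact_force: [-3.9, 0.1, 2.0]
tcp_pos: [0.5046, 0.0023, 0.0282]
contact_force: [-8.2, 0.0, 3.0]
tcp_pos: [0.5045, 0.0022, 0.0277]
contact_force: [-11.5, -0.5, 5.1]
```

```bash
python3 -m creep '{"delta_pos":[[0.5,0,0],[1.5,0,0],[1,0,-2],[0,0,-4],[0,0,-4]],"twist":[[0,0,0],[0,0,0],[0,0,0],[0,0,0],[0,0,0]]}' >/dev/null
python3 -m creep '{"delta_pos":[[-1.5,0,0],[-2,0,0],[-1.5,0,0],[-0.3,0,0],[0,0,0]],"twist":[[0,0,0],[0,0,0],[0,0,0],[0,0,0],[0,0,0]]}' >/dev/null
python3 -m creep '{"delta_pos":[[0,0,0],[0,0,0]],"twist":[[0,0,0],[0,0,0]]}'
python3 - <<'E'
from h import *
c=wcam();s=observe();print(np.round(s['tcp_pos'],4))
for cc in (c,camera('top'),camera('scene')):
    for d in look_for(cc,'button_top')[:1]: print(round(d['score'],2),np.round(d['xyz'],4))
    a=cc['img'].astype(int);m=(a[...,0]>110)&(a[...,1]<70)&(a[...,2]<70)
    n,l,st,ce=cv2.connectedComponentsWithStats(m.astype(np.uint8))
    for i in range(1,n):
        p=ray(cc,ce[i],.0665)
        if np.hypot(p[0]-.531,p[1])<.03: print(st[i],np.round(p,4))
E
```

```text
clock: 28.62
tcp_pos: [0.5304, 0.0016, 0.1286]
ee_rot: [-0.076, -3.139, 0.009]
contact_force: [0.7, -0.0, -0.2]
opening: 0.0001
gripper_force: 0.0
[0.5305 0.0016 0.1287]
0.67 [0.5326 0.0017 0.0686]
[269 223  34  31 812] [0.5315 0.0023 0.0665]
0.64 [0.5469 0.0013 0.0248]
[277 235   7   7  38] [0.5336 0.0015 0.0665]
```

Button at about (0.5315, 0.0015), under the tool. Press in steps.

```bash
python3 -m creep '{"delta_pos":[[-0.1,0,1.5],[0,0,1.5],[0,0,0.7],[0,0,0],[0,0,0]],"twist":[[0,0,0],[0,0,0],[0,0,0],[0,0,0],[0,0,0]]}'|grep -E "tcp|contact"
for i in 1 2 3 4 5 6; do python3 -m creep '{"delta_pos":[[0,0,0.15],[0,0,0]],"twist":[[0,0,0],[0,0,0]]}' |grep -E "tcp|contact"; done
```

```text
tcp_pos: [0.532, 0.0013, 0.0918]
contact_force: [0.2, -0.1, 0.6]
tcp_pos: [0.5327, 0.0013, 0.091]
contact_force: [-0.5, 0.6, 0.5]
tcp_pos: [0.5325, 0.0013, 0.0891]
contact_force: [-0.3, -0.2, -0.3]
tcp_pos: [0.5322, 0.0013, 0.0873]
contact_force: [-0.8, -0.4, 0.3]
tcp_pos: [0.5322, 0.0013, 0.0857]
contact_force: [-0.3, -0.1, -0.3]
tcp_pos: [0.5323, 0.0013, 0.0843]
contact_force: [-0.5, 0.2, 1.7]
tcp_pos: [0.5323, 0.0013, 0.0829]
contact_force: [-1.0, 0.6, 2.9]
```

```bash
for i in 1 2 3 4; do python3 -m creep '{"delta_pos":[[0,0,0.15],[0,0,0]],"twist":[[0,0,0],[0,0,0]]}' |grep -E "tcp|contact"; done
```

```text
tcp_pos: [0.5323, 0.0013, 0.0813]
contact_force: [-0.3, 0.6, 3.2]
tcp_pos: [0.5326, 0.0013, 0.0806]
contact_force: [-1.7, -0.0, 6.0]
tcp_pos: [0.5327, 0.0013, 0.0804]
contact_force: [-4.9, 0.7, 15.7]
tcp_pos: [0.5328, 0.0013, 0.0802]
contact_force: [-9.1, 0.0, 24.8]
```

Fully down (hard stop at 0.0803). Release straight up, back away, and check.

```bash
python3 -m creep '{"delta_pos":[[0,0,-0.3],[0,0,-0.5],[0,0,-2],[0,0,-4],[0,0,-4]],"twist":[[0,0,0],[0,0,0],[0,0,0],[0,0,0],[0,0,0]]}'|grep -E "tcp|contact"
python3 -m creep '{"delta_pos":[[4,0,-2],[4,0,-2],[4,0,0],[4,0,0],[4,0,0]],"twist":[[0,0,0],[0,0,0],[0,0,0],[0,0,0],[0,0,0]]}' >/dev/null
for i in 1 2 3 4; do python3 -m creep '{"delta_pos":[[0,0,0],[0,0,0],[0,0,0],[0,0,0],[0,0,0]],"twist":[[0,0,0.124],[0,0,0.124],[0,0,0.124],[0,0,0.124],[0,0,0.124]]}'>/dev/null; done
python3 -m creep '{"delta_pos":[[0,0,0],[0,0,0],[0,0,0],[0,0,0],[0,0,0]],"twist":[[0,0,0.124],[0,0,0.124],[0,0,0.124],[0,0,0.124],[0,0,0.124]]}'
python3 - <<'E'
from h import *
c=wcam();save('w9',c);s=observe();print(np.round(s['tcp_pos'],4))
t=camera('scene');o=t['img'][130:310,140:320][:,:,::-1]
cv2.imwrite('pics/w9b.png',np.hstack([c['img'][:300,130:480][:,:,::-1],cv2.resize(o,(300,300))]))
for cc in (c,t,camera('top')):
  for n in ['line','stopper','button_top']:
    for d in look_for(cc,n)[:1]: print(n,round(d['score'],2),np.round(d['xyz'],3))
E
```

```text
tcp_pos: [0.531, 0.0018, 0.1842]
contact_force: [1.2, 0.5, 0.6]
clock: 33.92
tcp_pos: [0.3381, 0.0019, 0.2219]
ee_rot: [-3.139, -0.005, 0.002]
contact_force: [-0.6, 0.2, -0.5]
opening: 0.0002
gripper_force: 0.0
[0.338  0.0004 0.2219]
line 0.63 [0.659 0.115 0.044]
```

View pics/w9b.png

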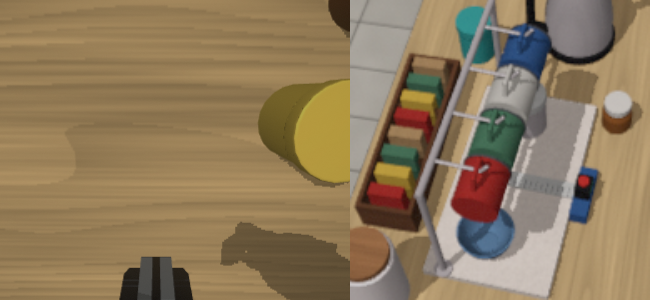

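```bash
python3 -m creep '{"delta_pos":[[3.2,0,0],[3.2,0,0],[3.2,0,0],[0,0,0],[0,0,0]],"twist":[[0,0,0],[0,0,0],[0,0,0],[0,0,0],[0,0,0]]}' | grep tcp
python3 - <<'E'
from h import *
c=wcam();cv2.imwrite('pics/w10.png',cv2.resize(c['img'][0:200,130:430][:,:,::-1],(800,533),interpolation=cv2.INTER_CUBIC))
E
```

```text
tcp_pos: [0.4349, 0.0016, 0.2213]
```

View pics/w10.png

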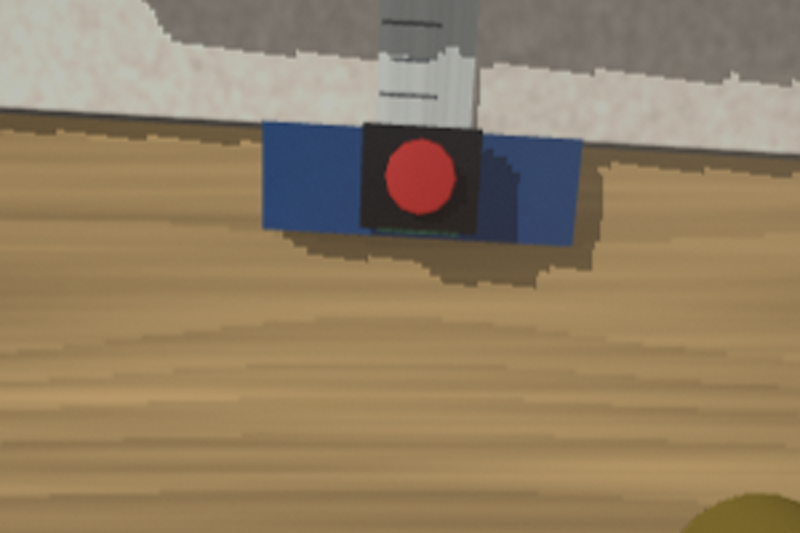

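The stock's inner edge, (263,122) to (580,140), runs parallel to the board edge and meets it. The blade covers the line and the button is back up.

```bash
python3 -c "
from station import *
print(hand_in())"
```

```text
the job is handed in; nothing more can be done
None
```

The job is handed in: the square lies flush against the board's front edge with its blade over the red line, and the zero button was pressed to its stop and released; I never located the stopper in the images, but nothing looked disturbed.

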